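# Find the switch that still snaps

### The job

Of the three push switches in the test rack only one is still sound: feel for it by pressing the caps, never pushing a cap with more than 12 N, until one snaps over and latches down; give up on any that only goes on stiffening without a snap. Take the latched switch out of the rack and stand it upright on the order pad, wholly on the paper. Leave the worn switches standing in their pockets, and do not disturb the loose parts round about.

Things in the scene. Friction and masses are not known exactly. Their poses are not given: they have to be found in the camera images.
- rack: Aluminium test rack, a block 62 (x) x 216 (y) x 18 mm (z) that is fixed to the counter; origin under its centre, z up. Three square pockets, 39 mm wide and 12 mm deep, lie in a row along its y axis at y = -70, 0 and +70 mm; each holds one switch.
- job_pad: Pale paper order pad lying flat, fixed to the counter, 140 (its x) x 100 (its y) x 9 mm thick; origin under its centre.
- switch_1: One of three push-to-latch switches alike, 0.35 kg, loose in a rack pocket (1.5 mm play a side). Square housing 36 x 36 x 42 mm high, black, top grey; sides square to its x and y, origin under its centre, z up. Its top 24 mm stand above the rack: grip there by the sides facing along rack x. On top a round yellow cap, 24 mm wide, 15 mm proud. One of the three is sound, in any pocket.
- cap_1_top (a point): Centre of the cap's top face on switch_1, moves with it: 57 mm over the underside at rest. A sound cap resists with 1 N at first, climbing to a breakover of 6 to 8 N about 4.5 mm down, then less and less, nothing at 7 mm, where it snaps down to 9 mm and stays latched. A worn cap sinks 2 mm under 2 to 3 N, then stiffens by 5.5 N/mm with no fall; springs back up on release.
- switch_2: One of three push-to-latch switches alike, 0.35 kg, loose in a rack pocket (1.5 mm play a side). Square housing 36 x 36 x 42 mm high, black, top grey; sides square to its x and y, origin under its centre, z up. Its top 24 mm stand above the rack: grip there by the sides facing along rack x. On top a round yellow cap, 24 mm wide, 15 mm proud. One of the three is sound, in any pocket.
- cap_2_top (a point): Centre of the cap's top face on switch_2, moves with it: 57 mm over the underside at rest. A sound cap resists with 1 N at first, climbing to a breakover of 6 to 8 N about 4.5 mm down, then less and less, nothing at 7 mm, where it snaps down to 9 mm and stays latched. A worn cap sinks 2 mm under 2 to 3 N, then stiffens by 5.5 N/mm with no fall; springs back up on release.
- switch_3: One of three push-to-latch switches alike, 0.35 kg, loose in a rack pocket (1.5 mm play a side). Square housing 36 x 36 x 42 mm high, black, top grey; sides square to its x and y, origin under its centre, z up. Its top 24 mm stand above the rack: grip there by the sides facing along rack x. On top a round yellow cap, 24 mm wide, 15 mm proud. One of the three is sound, in any pocket.
- cap_3_top (a point): Centre of the cap's top face on switch_3, moves with it: 57 mm over the underside at rest. A sound cap resists with 1 N at first, climbing to a breakover of 6 to 8 N about 4.5 mm down, then less and less, nothing at 7 mm, where it snaps down to 9 mm and stays latched. A worn cap sinks 2 mm under 2 to 3 N, then stiffens by 5.5 N/mm with no fall; springs back up on release.
- pulley: Bystander: grey grooved pulley lying flat, 62 mm across, 30 mm high; origin at its underside.
- bearing: Bystander: steel ball bearing lying flat, 52 mm across, 15 mm high; origin at its underside.
- relay: Bystander: small black relay with brass blades on top, 28 x 28 x 37 mm; origin at its underside.
- grease_tin: Bystander: yellow lidded tin, 68 mm across, 48 mm high; origin at its underside.
Things that resemble listed ones, but are neither listed nor needed, are in the scene too. Leave any orange look-alike of the switch_3 alone.

How it is judged (in metres and radians):
On the way:
1. one switch has been snapped over: its cap stays latched down with nothing touching it, the switch still in the rack (((z of cap_1_top in the frame of switch_1 below 0.0495 m and contact force between the fingers and switch_1 below 0.1 N and distance of switch_1 from where it was at the start of the episode below 0.01 m) or (z of cap_2_top in the frame of switch_2 below 0.0495 m and contact force between the fingers and switch_2 below 0.1 N and distance of switch_2 from where it was at the start of the episode below 0.01 m) or (z of cap_3_top in the frame of switch_3 below 0.0495 m and contact force between the fingers and switch_3 below 0.1 N and distance of switch_3 from where it was at the start of the episode below 0.01 m))), for 0.1 s.
At the end, for the whole second after the job is handed in: The sound switch, its cap latched down (more than 7.5 mm below its free height), stands at rest on the order pad, upright within 0.15 rad, its centre within 55 mm (pad x) and 35 mm (pad y) of the pad's centre; the two other switches are within 10 mm of where they started and upright within 0.15 rad (((z of cap_1_top in the frame of switch_1 below 0.0495 m and x of switch_1 in the frame of job_pad between -0.055 and 0.055 m and y of switch_1 in the frame of job_pad between -0.035 and 0.035 m and z of switch_1 in the frame of job_pad between 0.006 and 0.016 m and angle between each of switch_1, switch_2, switch_3's own z axis and vertical below 0.15 rad and linear speed of switch_1 below 0.02 m/s and distance of each of switch_2, switch_3 from where it was at the start of the episode below 0.01 m) or (z of cap_2_top in the frame of switch_2 below 0.0495 m and x of switch_2 in the frame of job_pad between -0.055 and 0.055 m and y of switch_2 in the frame of job_pad between -0.035 and 0.035 m and z of switch_2 in the frame of job_pad between 0.006 and 0.016 m and angle between each of switch_2, switch_1, switch_3's own z axis and vertical below 0.15 rad and linear speed of switch_2 below 0.02 m/s and distance of each of switch_1, switch_3 from where it was at the start of the episode below 0.01 m) or (z of cap_3_top in the frame of switch_3 below 0.0495 m and x of switch_3 in the frame of job_pad between -0.055 and 0.055 m and y of switch_3 in the frame of job_pad between -0.035 and 0.035 m and z of switch_3 in the frame of job_pad between 0.006 and 0.016 m and angle between each of switch_3, switch_1, switch_2's own z axis and vertical below 0.15 rad and linear speed of switch_3 below 0.02 m/s and distance of each of switch_1, switch_2 from where it was at the start of the episode below 0.01 m))); the robot touches nothing.
It fails at once if a cap is pushed with more than 12 N (contact force between the fingers and cap_1_c0 above 12 N or contact force between the fingers and cap_2_c0 above 12 N or contact force between the fingers and cap_3_c0 above 12 N).
It fails at once if a switch whose cap has not latched is lifted out of the rack (raised by about 20 mm) ((height (world z) of switch_1 above 0.026 m and not (z of cap_1_top in the frame of switch_1 below 0.0495 m)) or (height (world z) of switch_2 above 0.026 m and not (z of cap_2_top in the frame of switch_2 below 0.0495 m)) or (height (world z) of switch_3 above 0.026 m and not (z of cap_3_top in the frame of switch_3 below 0.0495 m))).
It fails at once if a bystander is moved more than 20 mm (distance of any of pulley, bearing, relay, grease_tin from where it was at the start of the episode above 0.02 m).
It also fails if it takes over 69 s, if anything falls off the work surface, if the arm or the gripper's body presses on something with over 40 N, if the wrist force passes 120 N, or if a joint passes its speed limit or range.

### The arm

A 6-joint arm with a two-finger parallel gripper is mounted at the origin on a cart in front of the work surface, level with it; the furniture and walls round the work are solid. World frame = base frame: x ahead of the robot, y to its left, z up, the work surface at z = 0. Lengths are in mm, angles in rad, forces in N, time in s.
With the tool pointing down it reaches from about 300 to 775 mm from the base axis. Payload 14.6 kg.
Tool frame: the origin (TCP) lies midway between the tips of the shut fingers; the grasp point (between the pads) lies behind it (manip.grip_depth is the z of the grasp point in the tool frame, in mm); z points along the fingers, y is the line along which they close (so a half turn about z gives the same grasp; the last joint's range is limited). The gripper opens to 94 mm and grips with 3 to 60 N. Pads are 16 mm wide; open, the fingers measure 119 mm over their backs; the gripper's body (75 mm by 177 mm) begins 78 mm behind the grasp point.
Start: joints at [1.034, 0.3, 1.521, -0, 1.321, -0.067], TCP at [248.985, 490.404, 205.446] pointing down, gripper open.
Joint ranges: [-3.03, 3.03], [-0.79, 2.21], [0.23, 2.52], [-1.04, 4.18], [0, 3.07], [-2.55, 2.55]. Speed limits (rad/s): [2.22, 2.22, 2.57, 3.14, 3.14, 3.14].

### API

Orientations are given as [roll, pitch, yaw] about the fixed x, y, z axes, in that order (R = Rz(yaw) Ry(pitch) Rx(roll)).
In Python, from cell import manip gives the robot as it stands.
- The arm moves only by the shell command python3 -m creep 'ROWS' [OPENING] [FORCE]. ROWS is a JSON list of rows, 1 to 5 of them, each written [[dx, dy, dz], [rx, ry, rz]]: dx, dy, dz in normalised numbers (1 is 100 cm), then a rotation vector rx, ry, rz in parts of the range, where 1.0 means 180 degrees; each row is the pose to reach, as a shift and turn from the pose commanded when the command began, along the tool's axes at that moment; what a row does not reach only later rows make up. A row lasts 1/10 s, in which the tool goes at most 50 mm and 0.15 rad, less where a joint would pass 70% of its speed; a pose out of reach is approached as far as the arm can. OPENING is the finger opening in mm, set as the command begins (- or left out keeps the last). The fingers move at their own pace and stop on an object; FORCE is the grip in N (left out, the last holds). Time passes only in rows, so rows that do not move let the fingers close. It prints the time, the measured TCP pose, the force, the opening and the grip force at its end. No shift or turn number may pass 1 either way. Input that does not fit is refused with a message, and nothing moves.
- manip.read_state(): the state, without advancing time (a new reading comes with each control period).
- manip.camera(name): name is "scene" or "top" or "wrist"; returns (picture, depth): 400x640x3 uint8, red, green, blue; 400x640 float32, mm along the optical axis (not along the pixel's ray), 0 where there is no reading.
- manip.camera_info(name): a dict with "K" (3x3 intrinsics, pixels), "dist" ([k1, k2, p1, p2, k3] as OpenCV has them; the pictures are not rectified), "rvec" (rotation vector, rad) and "tvec" (3), from world to camera coordinates, as OpenCV has them; the wrist camera has in their place "mount" (4x4, takes a point from camera to tool coordinates, whose origin is the TCP and whose axes are the flange's). Camera axes: x right, y down, z forward; pixel columns grow to the right and rows downward; lengths in mm; the calibration is good to about 2 mm. A picture is of the moment at which its call begins: read the wrist's pose just before it. camera_info takes no time and is no camera call.
- manip.sign_off(): hands the job in; it is judged then, once.
The state is a dict: "clock": time; "joints": joint angles; "qd": joint speeds; "effort": joint torques, N m; "eef_pos": TCP position; "eef_rot": TCP orientation; "wrist_force": force on the tool from outside, world axes, zero at the start; "moment": the same for the moment, N m; "finger_gap": finger opening in mm; "finger_force": force on a finger pad.
Only numpy, scipy, OpenCV 4.12 (cv2) and the standard library are available. Lean on these libraries where they do the work, as an engineer would, in place of code of your own. Each camera call takes 0.05 s, during which the arm holds its last target. There are 200 camera calls.

## Working session

There is one attempt and no reset: what is moved stays moved. The work goes in short steps, Python scripts to look and compute and a shell command to move; the robot and the scene stay as the last step left them, time stands still between calls to the robot, and variables do not carry over. Pictures are saved under pics/ and viewed, at most 10 in all, crops included, and the job is handed in when it is done.

```bash
mkdir -p pics; ls; python3 - <<'E'
from cell import manip
import cv2
s=manip.read_state();print(s, manip.grip_depth)
for n in("scene","top"):
    p,d=manip.camera(n);cv2.imwrite(f"pics/{n}0.png",p[:,:,::-1]);i=manip.camera_info(n);print(n,i)
print(manip.camera_info("wrist"))
E
```

```text
pics
{'clock': 0.0, 'joints': array([ 1.03441412e+00,  3.00462998e-01,  1.52160081e+00,  4.24442393e-06,
        1.32071416e+00, -6.65896846e-02]), 'qd': array([-0.00011215,  0.00119108,  0.00067479,  0.00141311, -0.00173718,
        0.00024568]), 'effort': array([ 6.73839859e-04, -5.31803262e+01, -3.52740777e+01,  7.08383415e-02,
        2.43534520e-02, -1.26562209e-04]), 'eef_pos': array([248.84138488, 490.17899335, 204.88243536]), 'eef_rot': array([-3.14041024e+00, -8.29731364e-05,  2.67179903e+00]), 'wrist_force': array([-0.44921574, -0.03874468, -0.6894324 ]), 'moment': array([ 0.00244421, -0.04613632,  0.02195073]), 'finger_force': 0.0, 'finger_gap': 94.25566761586714} -18.8
scene {'K': array([[367.04957323,   0.        , 326.30925763],
       [  0.        , 367.04957323, 201.71336976],
       [  0.        ,   0.        ,   1.        ]]), 'dist': array([-0.03143516,  0.        ,  0.        ,  0.        ,  0.        ]), 'rvec': array([ 2.0265655 , -0.90666672,  0.4886747 ]), 'tvec': array([-373.98688161,  302.91500115,  531.90202553])}
top {'K': array([[397.54165511,   0.       
[... 212 characters left out ...]
array([ 2.20356014, -2.15486293,  0.06271494]), 'tvec': array([ 27.74743813, 555.97879265, 953.67737636])}
{'K': array([[343.23291294,   0.        , 321.76679049],
       [  0.        , 343.23291294, 200.47345138],
       [  0.        ,   0.        ,   1.        ]]), 'dist': array([-0.04033091,  0.        ,  0.        ,  0.        ,  0.        ]), 'mount': array([[ 7.93095035e-04, -9.73277663e-01, -2.29630053e-01,
         6.68652058e+01],
       [ 9.99999485e-01,  6.26316453e-04,  7.99175935e-04,
         7.56184526e-02],
       [-6.33999006e-04, -2.29630568e-01,  9.73277658e-01,
        -1.78792754e+02],
       [ 0.00000000e+00,  0.00000000e+00,  0.00000000e+00,
         1.00000000e+00]])}
```

View pics/top0.png

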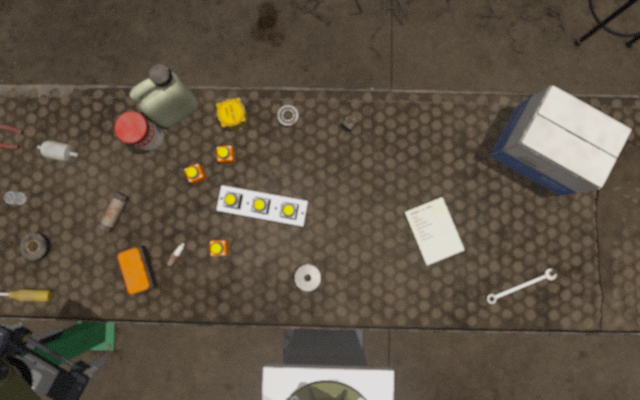

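View pics/scene0.png

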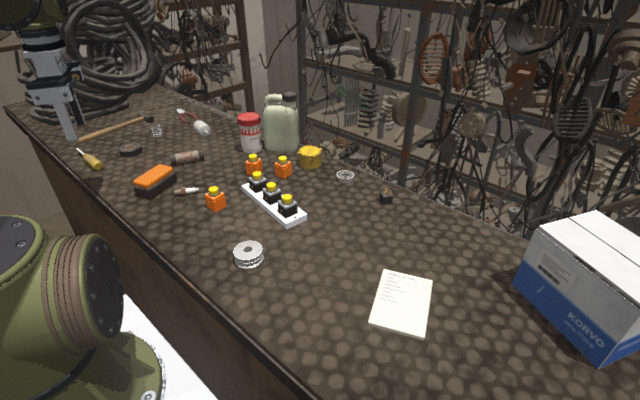

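Top view: the robot is at the bottom, and the white rack is at (262,205) with black-bodied, yellow-capped switches at (231,199), (260,204) and (289,210). Lookalikes for these are the orange-bodied ones at (194,173), (225,154) and (218,247), plus the yellow tin at (231,112). The pad is at (435,231), pulley (308,278), bearing (288,115) and relay (347,124).
In the scene view the switches are at (257,180), (271,190) and (288,203) and the pad at (402,302). I choose the black ones standing in the rack.

```bash
cat > h.py <<'E'
import numpy as np, cv2
from cell import manip
from scipy.spatial.transform import Rotation as R
def pose(name, st=None):
    """world->camera R,t"""
    i=manip.camera_info(name)
    if name!="wrist": return cv2.Rodrigues(i["rvec"])[0], np.array(i["tvec"]), i
    T=np.eye(4); T[:3,:3]=R.from_euler("xyz",st["eef_rot"]).as_matrix(); T[:3,3]=st["eef_pos"]
    C=np.linalg.inv(T@i["mount"]); return C[:3,:3],C[:3,3],i
def ray(p,uv):
    Rm,t,i=p
    n=cv2.undistortPoints(np.array(uv,float).reshape(-1,1,2),i["K"],i["dist"]).reshape(-1,2)
    d=np.c_[n,np.ones(len(n))]@Rm
    return -Rm.T@t, d/np.linalg.norm(d,axis=1)[:,None]
def plane(p,uv,z):
    o,d=ray(p,uv); return o+d*((z-o[2])/d[:,2])[:,None]
def tri(obs):
    """obs: list of (pose, uv) -> point, residual mm"""
    A=np.zeros((3,3));b=np.zeros(3);L=[]
    for p,uv in obs:
        o,d=ray(p,[uv]);P=np.eye(3)-np.outer(d[0],d[0]);A+=P;b+=P@o;L.append((o,P))
    x=np.linalg.solve(A,b); return x,max(np.linalg.norm(P@(x-o)) for o,P in L)
def blobs(img,lo,hi,amin):
    m=cv2.inRange(cv2.cvtColor(img,cv2.COLOR_RGB2HSV),lo,hi)
    n,l,s,c=cv2.connectedComponentsWithStats(m)
    return m,[(c[k],s[k]) for k in range(1,n) if s[k,4]>=amin]
Y=((22,130,120),(35,255,255))
E
python3 - <<'E'
from h import *
for n in("top","scene"):
    im=cv2.imread(f"pics/{n}0.png")[:,:,::-1].copy()
    p=pose(n)
    m,b=blobs(im,*Y,25)
    for c,s in b: print(n,c.round(1),s, plane(p,[c],63)[0].round(1))
    m,b=blobs(im,(0,0,165),(179,60,255),300)
    for c,s in b:
        print(n,'white',c.round(1),s,plane(p,[c],9)[0].round(1))
        if s[4]<4000:
            q=(cv2.connectedComponents(m)[1]==cv2.connectedComponents(m)[1][int(c[1]),int(c[0])]).astype(np.uint8)
            cs=cv2.findContours(m[s[1]:s[1]+s[3],s[0]:s[0]+s[2]].copy(),0,2)[0];k=max(cs,key=cv2.contourArea)
            r=cv2.boxPoints(cv2.minAreaRect(k))+s[:2]; print(r.round(1).tolist()); print(plane(p,r,9 ).round(1).tolist())
E
```

```text
top [230.5 112.5] [216  98  30  29 608] [760.7 245.3  63. ]
top [222.7 151.9] [217 147  12  11 100] [665.1 260.2  63. ]
top [191.5 171.9] [186 167  12  11 105] [615.9 332.6  63. ]
top [230.4 199.1] [226 194  10  11  85] [553.4 237.5  63. ]
top [259.3 204.4] [255 200  10  10  81] [542.2 169.   63. ]
top [288.3 209.6] [284 205  10  10  81] [531.6 100.7  63. ]
top [216. 248.] [211 243  11  11 102] [438.3 267.1  63. ]
top [ 16.4 295.6] [ 10 291  13  10  65] [313.8 738.6  63. ]
top [ 39.3 295. ] [ 26 290  23  12 171] [317.1 682.6  63. ]
top white [576.2 135.8] [ 522   86  109  101 6058] [ 736.  -614.2    9. ]
top white [262.4 205.2] [ 217  186   91   40 1637] [543.8 169.6   9. ]
[[215.9, 210.2], [220.5, 184.6], [307.7, 200.4], [303.0, 226.0]]
[[528.8, 284.9, 9.0], [593.0, 275.8, 9.0], [558.1, 57.5, 9.0], [494.5, 67.5, 9.0]]
top white [434.3 230.8] [ 405  198   59   67 2380] [ 490.1 -255.7    9. ]
[[404.3, 211.5], [442.5, 195.9], [464.4, 249.8], [426.3, 265.4]]
[[535.8, -181.7, 9.0], [576.4, -276.0, 9.0], [445.0, -330.1, 9.0], [405.1, -236.4, 9.0]]
top white [307.6 277.4] [295 265  26  26 
[... 1369 characters left out ...]
  93 4447] [ 928.7 -518.7    9. ]
scene white [247.4 249.9] [233 240  30  20 413] [384.7  72.    9. ]
[[233.0, 240.0], [262.0, 240.0], [262.0, 259.0], [233.0, 259.0]]
[[383.7, 122.5, 9.0], [427.9, 73.9, 9.0], [387.5, 26.4, 9.0], [346.0, 72.1, 9.0]]
scene white [401.8 302.8] [ 368  269   65   69 3179] [ 486.2 -259.1    9. ]
[[367.1, 322.1], [382.7, 266.1], [439.5, 281.9], [423.9, 337.9]]
[[407.3, -236.2, 9.0], [542.7, -177.1, 9.0], [582.1, -287.4, 9.0], [446.0, -328.5, 9.0]]
scene white [164.8 357.9] [ 120  294   98  106 2939] [130.1 -33.8   9. ]
[[93.1, 321.0], [125.2, 293.1], [217.2, 398.8], [185.1, 426.7]]
[[79.6, 127.2, 9.0], [148.0, 148.8, 9.0], [148.3, -152.5, 9.0], [94.9, -152.2, 9.0]]
```

```bash
cat > d.py <<'E'
import sys
from h import *
# delta in tool axes to reach x y z yaw (tool down)
s=manip.read_state();t=np.array(list(map(float,sys.argv[1:4])));yaw=float(sys.argv[4])
A=R.from_euler("xyz",s["eef_rot"]);B=R.from_euler("xyz",[np.pi,0,yaw])
print("d",A.inv().apply(t-s["eef_pos"]).round(1),"rv",(A.inv()*B).as_rotvec().round(3),"at",s["eef_pos"].round(1),s["eef_rot"].round(3))
E
python3 - <<'E'
from h import *
T=pose("top");S=pose("scene")
c=[tri([(T,a),(S,b)]) for a,b in [((230.4,199.1),(256.9,175)),((259.3,204.4),(270.9,185.8)),((288.3,209.6),(286.7,198.3))]]
for x in c: print(x[0].round(1),round(x[1],2))
v=c[0][0]-c[2][0];print("rack yaw",-np.arctan2(v[0],v[1]))
for a,b in [((404.3,211.5),(382.7,266.1)),((464.4,249.8),(423.9,337.9)),((426.3,265.4),(367.1,322.1)),((434.3,230.8),(401.8,302.8))]: print(tri([(T,a),(S,b)]))
E
python3 d.py 542 169 205 1.413
```

```text
[554.2 237.7  59.4] 0.89
[543.  169.   60.2] 0.66
[532.4 100.4  58.7] 0.8
rack yaw -0.15738870469342564
(array([ 535.76000373, -180.4236433 ,   16.3692233 ]), np.float64(0.4423937837998082))
(array([ 444.92906085, -329.0709869 ,   10.81401233]), np.float64(0.2605139242415292))
(array([ 405.59000272, -236.45584029,   11.00682203]), np.float64(0.6004855165221075))
(array([ 490.00433628, -257.29983717,    4.12733542]), np.float64(0.08828198545870443))
d [-4.068e+02 -1.537e+02  1.000e-01] rv [-1.000e-03  1.000e-03  1.259e+00] at [248.9 490.2 205. ] [-3.141 -0.     2.672]
```

The rows are not in the units I measure in: shifts go in shares of 100 cm and turns go in shares of 180 degrees. I convert before sending: -225 mm / 1000 = -0.225, -180 mm / 1000 = -0.18, 0.7 rad / 3.1416 = 0.2228.

```bash
python3 -m creep '[[[-0.045, -0.017, 0], [0, 0, 0.0446]], [[-0.09, -0.034, 0], [0, 0, 0.0891]], [[-0.135, -0.051, 0], [0, 0, 0.1337]], [[-0.18, -0.068, 0], [0, 0, 0.1783]], [[-0.225, -0.085, 0], [0, 0, 0.2228]]]' 0 20; python3 d.py 542 169 205 1.413
```

```text
clock: 0.6
eef_pos: [412.0, 311.1, 205.3]
eef_rot: [-3.141, 0.0, 1.966]
wrist_force: [0.4, 1.3, 0.9]
finger_gap: 57.5
finger_force: 0.0
d [-181.2   65.2    0.3] rv [-0.     0.     0.553] at [412.  311.1 205.3] [-3.141  0.     1.966]
```

Converted, -180 mm / 1000 = -0.18, -135 mm / 1000 = -0.135, 0.554 rad / 3.1416 = 0.1763.

```bash
python3 -m creep '[[[-0.045, 0.016, 0], [0, 0, 0.0446]], [[-0.09, 0.032, 0], [0, 0, 0.0891]], [[-0.135, 0.048, 0], [0, 0, 0.1337]], [[-0.18, 0.065, 0], [0, 0, 0.1763]], [[-0.18, 0.065, 0], [0, 0, 0.1763]]]'; python3 - <<'E'
from h import *
s=manip.read_state();im,d=manip.camera("wrist");cv2.imwrite("pics/w1.png",im[:,:,::-1])
print(s["eef_pos"],s["eef_rot"],s["finger_gap"]);p=pose("wrist",s)
for c,a in blobs(im,*Y,300)[1]:
    x=c.round(1);print(x,a,d[int(c[1]),int(c[0])],plane(p,[c],63)[0].round(1))
E
```

```text
clock: 1.1
eef_pos: [543.7, 168.5, 204.6]
eef_rot: [-3.141, 0.001, 1.409]
wrist_force: [-0.2, 0.4, -0.1]
finger_gap: 17.5
finger_force: 0.0
[543.66351522 168.45543905 204.59536425] [-3.14108282e+00  9.48104205e-04  1.40853805e+00] 17.539775011844494
[538.9  64.5] [ 503   35   71   61 2847] 315.12952 [754. 252.  63.]
[438.2  66.8] [424  53  29  28 634] 305.2692 [663.2 263.2  63. ]
[193.7 100.6] [180  88  29  26 582] 313.38202 [442.2 269.9  63. ]
[320.6 112.1] [308 100  25  26 499] 310.93704 [553.8 241.   63. ]
```

View pics/w1.png

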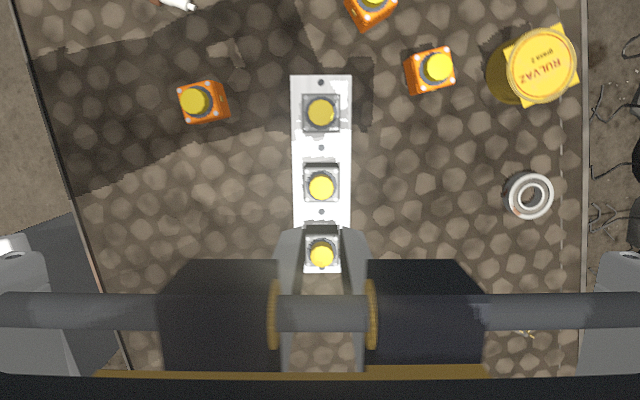

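Wrist view: the black switches with grey tops sit in the white rack, caps at (320,112), (321,187) and (322,253). The orange-bodied ones at (200,101), (432,70) and (370,8) are lookalikes, so the choice holds. I'll take a second wrist position for triangulation, above the low-y switch.

Converted, 74 mm / 1000 = 0.074, -69 mm / 1000 = -0.069.

```bash
python3 d.py 532.4 100.4 130 1.413; python3 -m creep '[[[-0.023, 0, 0.025], [0, 0, 0]], [[-0.046, 0, 0.05], [0, 0, 0]], [[-0.069, 0, 0.074], [0, 0, 0]], [[-0.069, 0, 0.074], [0, 0, 0]], [[-0.069, 0, 0.074], [0, 0, 0]]]'; python3 - <<'E'
from h import *
s1=dict(eef_pos=[543.66351522,168.45543905,204.59536425],eef_rot=[-3.14108282,9.48e-4,1.40853805])
s=manip.read_state();im,d=manip.camera("wrist");cv2.imwrite("pics/w2.png",im[:,:,::-1])
print(s["eef_pos"],s["eef_rot"],s["finger_gap"],s["wrist_force"]);
V=((20,90,90),(38,255,255))
w1=cv2.imread("pics/w1.png")[:,:,::-1].copy()
a=sorted([c for c,q in blobs(w1,*V,200)[1] if 300<c[0]<345 and c[1]<270],key=lambda c:c[1])
b=sorted([c for c,q in blobs(im,*V,200)[1] if 280<c[0]<360 and c[1]<270],key=lambda c:c[1])
print(np.array(a).round(1).tolist(),np.array(b).round(1).tolist())
p1,p2=pose("wrist",s1),pose("wrist",s)
for c in a: print("1",plane(p1,[c],63)[0].round(1))
for c in b: print("2",plane(p2,[c],63)[0].round(1))
T,S=pose("top"),pose("scene")
for c,e in zip(a,b): print(tri([(p1,c),(p2,e)]))
E
```

```text
d [-70.6   1.4  74.7] rv [-0.001  0.001  0.001] at [542.2 170.4 204.6] [-3.140e+00  1.000e-03  1.414e+00]
clock: 1.65
eef_pos: [530.5, 105.1, 131.9]
eef_rot: [-3.141, -0.0, 1.419]
wrist_force: [0.3, 0.6, -0.2]
finger_gap: 0.3
finger_force: 0.0
[530.52126935 105.06450836 131.89509501] [-3.14145122e+00 -2.16195845e-04  1.41871432e+00] 0.2594578305138308 [ 0.31018584  0.62845756 -0.18959928]
[[320.6, 112.2], [321.0, 186.9], [321.4, 254.0]] [[327.3, 15.4], [326.5, 118.3], [325.4, 211.9]]
1 [553.8 241.   63. ]
1 [543.  172.8  63. ]
1 [532.4 105.6  63. ]
2 [553.8 237.7  63. ]
2 [543.4 171.4  63. ]
2 [532.5 104.1  63. ]
(array([554.17907345, 241.14251135,  50.45555558]), np.float64(0.3919562940746012))
(array([543.1282264 , 171.48329661,  56.38713988]), np.float64(0.33531700186819313))
(array([532.02315919, 101.54653154,  53.06640438]), np.float64(0.24653746839885393))
```

View pics/w2.png

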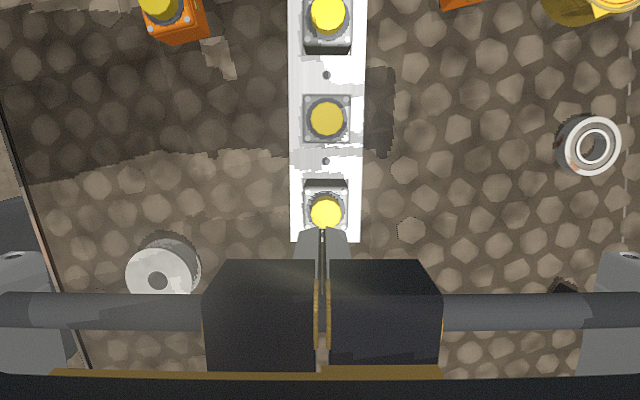

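Converted, 55 mm / 1000 = 0.055, 35 mm / 1000 = 0.035.

```bash
python3 d.py 532.3 102 70 1.414; python3 -m creep '[[[0, 0, 0.015], [0, 0, 0]], [[0, 0, 0.035], [0, 0, 0]], [[0, 0, 0.055], [0, 0, 0]], [[0, 0, 0.055], [0, 0, 0]], [[0, 0, 0.055], [0, 0, 0]]]'; python3 d.py 532.3 102 70 1.414
```

```text
d [-3.2  1.7 62.5] rv [ 0.001 -0.001  0.005] at [531.  105.4 132.5] [ 3.140e+00 -1.000e-03  1.419e+00]
clock: 2.2
eef_pos: [531.2, 105.1, 77.7]
eef_rot: [3.14, -0.0, 1.419]
wrist_force: [-0.1, -0.1, -0.2]
finger_gap: 0.1
finger_force: 0.0
d [-2.9  1.5  7.7] rv [ 0.001 -0.     0.005] at [531.2 105.1  77.7] [ 3.14  -0.     1.419]
```

Converted, 12 mm / 1000 = 0.012, 10 mm / 1000 = 0.01.

```bash
python3 -m creep '[[[-0.003, 0.0015, 0.003], [0, 0, 0]], [[-0.003, 0.0015, 0.007], [0, 0, 0]], [[-0.003, 0.0015, 0.01], [0, 0, 0]], [[-0.003, 0.0015, 0.012], [0, 0, 0]], [[-0.003, 0.0015, 0.012], [0, 0, 0]]]'
for i in 1; do python3 -m creep '[[[0, 0, 0.0005], [0, 0, 0]], [[0, 0, 0.001], [0, 0, 0]], [[0, 0, 0.0015], [0, 0, 0]], [[0, 0, 0.002], [0, 0, 0]], [[0, 0, 0.002], [0, 0, 0]]]'; done
```

```text
clock: 2.7
eef_pos: [531.6, 101.0, 64.2]
eef_rot: [-3.141, 0.0, 1.418]
wrist_force: [0.2, 0.6, 0.4]
finger_gap: 0.8
finger_force: 0.0
clock: 3.2
eef_pos: [531.8, 101.0, 62.5]
eef_rot: [3.141, -0.0, 1.418]
wrist_force: [-0.7, -0.2, 0.9]
finger_gap: 0.3
finger_force: 0.9
```

Converted, 1 mm / 1000 = 0.001, 0.8 mm / 1000 = 0.0008.

```bash
python3 -m creep '[[[0, 0, 0.0004], [0, 0, 0]], [[0, 0, 0.0008], [0, 0, 0]], [[0, 0, 0.001], [0, 0, 0]], [[0, 0, 0.001], [0, 0, 0]]]' | grep -E "pos|wrist"
```

```text
eef_pos: [531.8, 101.0, 61.5]
wrist_force: [-0.9, 0.1, 3.6]
```

Converted, 0.5 mm / 1000 = 0.0005, 0.3 mm / 1000 = 0.0003.

```bash
python3 -m creep '[[[0, 0, 0.0003], [0, 0, 0]], [[0, 0, 0.0005], [0, 0, 0]], [[0, 0, 0.0005], [0, 0, 0]]]' | grep -E "pos|wrist"
```

```text
eef_pos: [531.8, 101.0, 61.0]
wrist_force: [-1.2, 0.7, 4.9]
```

Converted, 0.5 mm / 1000 = 0.0005, 0.3 mm / 1000 = 0.0003.

```bash
python3 -m creep '[[[0, 0, 0.0003], [0, 0, 0]], [[0, 0, 0.0005], [0, 0, 0]], [[0, 0, 0.0005], [0, 0, 0]]]' | grep -E "pos|wrist"
```

```text
eef_pos: [531.8, 101.0, 60.5]
wrist_force: [-1.3, -0.2, 5.0]
```

Converted, 0.4 mm / 1000 = 0.0004, 0.2 mm / 1000 = 0.0002.

```bash
python3 -m creep '[[[0, 0, 0.0002], [0, 0, 0]], [[0, 0, 0.0004], [0, 0, 0]], [[0, 0, 0.0004], [0, 0, 0]]]' | grep -E "pos|wrist"
```

```text
eef_pos: [531.9, 101.0, 60.2]
wrist_force: [-1.0, -0.3, 6.2]
```

Converted, 0.4 mm / 1000 = 0.0004, 0.2 mm / 1000 = 0.0002.

```bash
python3 -m creep '[[[0, 0, 0.0002], [0, 0, 0]], [[0, 0, 0.0004], [0, 0, 0]], [[0, 0, 0.0004], [0, 0, 0]]]' | grep -E "pos|wrist"
```

```text
eef_pos: [531.8, 101.0, 59.8]
wrist_force: [-1.2, -0.1, 6.1]
```

Converted, 0.4 mm / 1000 = 0.0004, 0.2 mm / 1000 = 0.0002.

```bash
python3 -m creep '[[[0, 0, 0.0002], [0, 0, 0]], [[0, 0, 0.0004], [0, 0, 0]], [[0, 0, 0.0004], [0, 0, 0]]]' | grep -E "pos|wrist"
```

```text
eef_pos: [531.8, 101.0, 59.5]
wrist_force: [-1.3, 0.0, 7.1]
```

Converted, 0.4 mm / 1000 = 0.0004, 0.2 mm / 1000 = 0.0002.

```bash
python3 -m creep '[[[0, 0, 0.0002], [0, 0, 0]], [[0, 0, 0.0004], [0, 0, 0]], [[0, 0, 0.0004], [0, 0, 0]]]' | grep -E "pos|wrist"
```

```text
eef_pos: [531.9, 101.0, 59.1]
wrist_force: [-0.8, 1.1, 8.4]
```

Converted, 0.4 mm / 1000 = 0.0004, 0.2 mm / 1000 = 0.0002.

```bash
python3 -m creep '[[[0, 0, 0.0002], [0, 0, 0]], [[0, 0, 0.0004], [0, 0, 0]], [[0, 0, 0.0004], [0, 0, 0]]]' | grep -E "pos|wrist"
```

```text
eef_pos: [531.8, 101.0, 58.7]
wrist_force: [-1.7, 0.5, 7.4]
```

The force is falling with travel, so this looks like the sound one. I'll continue through the breakover.

Converted, 0.8 mm / 1000 = 0.0008, 0.6 mm / 1000 = 0.0006.

```bash
python3 -m creep '[[[0, 0, 0.0003], [0, 0, 0]], [[0, 0, 0.0006], [0, 0, 0]], [[0, 0, 0.0008], [0, 0, 0]], [[0, 0, 0.0008], [0, 0, 0]]]' | grep -E "pos|wrist"
```

```text
eef_pos: [531.9, 101.0, 57.9]
wrist_force: [-1.6, 0.0, 6.9]
```

Converted, 0.8 mm / 1000 = 0.0008, 0.6 mm / 1000 = 0.0006.

```bash
python3 -m creep '[[[0, 0, 0.0003], [0, 0, 0]], [[0, 0, 0.0006], [0, 0, 0]], [[0, 0, 0.0008], [0, 0, 0]], [[0, 0, 0.0008], [0, 0, 0]]]' | grep -E "pos|wrist"
```

```text
eef_pos: [531.8, 101.0, 56.8]
wrist_force: [-0.9, 0.4, 4.0]
```

Converted, 0.8 mm / 1000 = 0.0008, 0.6 mm / 1000 = 0.0006.

```bash
python3 -m creep '[[[0, 0, 0.0003], [0, 0, 0]], [[0, 0, 0.0006], [0, 0, 0]], [[0, 0, 0.0008], [0, 0, 0]], [[0, 0, 0.0008], [0, 0, 0]]]' | grep -E "pos|wrist"
```

```text
eef_pos: [531.5, 101.0, 55.7]
wrist_force: [-0.2, -0.2, 0.3]
```

Converted, 0.6 mm / 1000 = 0.0006, 0.3 mm / 1000 = 0.0003.

```bash
python3 -m creep '[[[0, 0, 0.0003], [0, 0, 0]], [[0, 0, 0.0006], [0, 0, 0]], [[0, 0, 0.0006], [0, 0, 0]]]' | grep -E "pos|wrist"
python3 -m creep '[[[0, 0, -0.015], [0, 0, 0]], [[0, 0, -0.035], [0, 0, 0]], [[0, 0, -0.07], [0, 0, 0]], [[0, 0, -0.07], [0, 0, 0]], [[0, 0, -0.07], [0, 0, 0]]]' 94 | grep -E "pos|wrist"
python3 -m creep '[[[0, 0, 0], [0, 0, 0]], [[0, 0, 0], [0, 0, 0]], [[0, 0, 0], [0, 0, 0]], [[0, 0, 0], [0, 0, 0]], [[0, 0, 0], [0, 0, 0]]]' 
python3 - <<'E'
from h import *
s=manip.read_state();im,d=manip.camera("wrist");cv2.imwrite("pics/w3.png",im[:,:,::-1]);p=pose("wrist",s)
b=sorted([(c,q) for c,q in blobs(im,(20,90,90),(38,255,255),200)[1] if 280<c[0]<360 and c[1]<270],key=lambda c:c[0][1])
for c,q in b: print(c.round(1),q,d[int(c[1]),int(c[0])])
Rm,t,i=p
for c,q in b:
    o,r=ray(p,[c]); z=d[int(c[1]),int(c[0])]; k=z/(Rm[2]@r[0]); print((o+k*r[0]).round(1))
print(s["eef_pos"])
t0,_=manip.camera("top");s0,_=manip.camera("scene")
cv2.imwrite("pics/top1.png",t0[:,:,::-1]);cv2.imwrite("pics/scene1.png",s0[:,:,::-1])
E
```

```text
eef_pos: [531.7, 101.0, 55.4]
wrist_force: [-0.1, -0.3, 0.2]
eef_pos: [531.9, 101.0, 125.8]
wrist_force: [0.8, -0.0, -0.3]
clock: 8.2
eef_pos: [531.7, 101.0, 125.2]
eef_rot: [-3.141, 0.0, 1.418]
wrist_force: [-0.2, 0.4, -0.7]
finger_gap: 76.8
finger_force: 0.0
[324.4  11.3] [307   0  36  27 805] 219.81386
[323.8 112.7] [307  95  35  36 934] 234.02856
[323.  207.8] [308 193  31  31 738] 258.44177
[553.3 234.8  62. ]
[543.2 171.3  62.4]
[532.3 102.8  53.6]
[531.66354651 101.00170833 125.19829022]
```

View pics/w3.png

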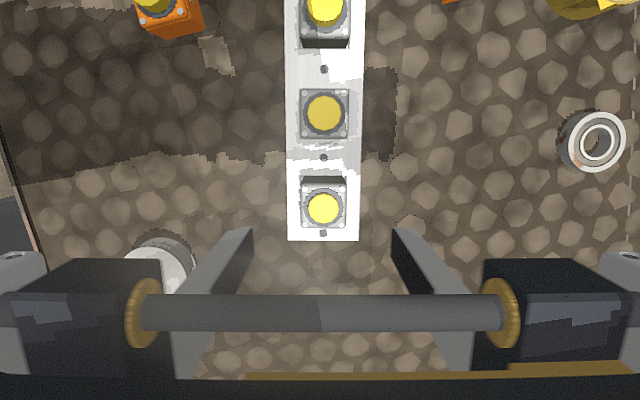

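The latched cap at (323,208) is at z≈53.6, while the others at (324,113) and (324,11) are near 62. It's snapped down, so now I grip this switch.

Converted, 90 mm / 1000 = 0.09, 70 mm / 1000 = 0.07, 0.005 rad / 3.1416 = 0.0016.

```bash
python3 d.py 532.3 102.2 23 1.413; python3 -m creep '[[[0.001, 0.0005, 0.02], [0, 0, 0]], [[0.001, 0.0005, 0.045], [0, 0, 0]], [[0.001, 0.0005, 0.07], [0, 0, 0]], [[0.001, 0.0005, 0.09], [0, 0, 0]], [[0.001, 0.0005, 0.09], [0, 0, 0.0016]]]' 80; python3 d.py 532.3 102.2 23 1.413
```

```text
d [  1.3   0.4 102.4] rv [-0.     0.     0.005] at [531.7 101.  125.4] [-3.142  0.     1.418]
clock: 8.85
eef_pos: [531.0, 101.7, 33.2]
eef_rot: [-3.138, 0.001, 1.413]
wrist_force: [0.4, 1.1, -0.2]
finger_gap: 80.0
finger_force: 0.0
d [ 0.7  1.3 10.2] rv [-0.004  0.001 -0.   ] at [531.  101.7  33.2] [-3.138e+00  1.000e-03  1.413e+00]
```

Converted, 11 mm / 1000 = 0.011, 10 mm / 1000 = 0.01.

```bash
python3 -m creep '[[[0.0005, 0.0005, 0.005], [0, 0, 0]], [[0.0005, 0.0005, 0.01], [0, 0, 0]], [[0.0005, 0.0005, 0.011], [0, 0, 0]], [[0.0005, 0.0005, 0.011], [0, 0, 0]]]'; python3 -m creep '[[[0, 0, 0], [0, 0, 0]], [[0, 0, 0], [0, 0, 0]], [[0, 0, 0], [0, 0, 0]], [[0, 0, 0], [0, 0, 0]], [[0, 0, 0], [0, 0, 0]]]' 20 25;python3 -m creep '[[[0, 0, 0], [0, 0, 0]], [[0, 0, 0], [0, 0, 0]], [[0, 0, 0], [0, 0, 0]], [[0, 0, 0], [0, 0, 0]], [[0, 0, 0], [0, 0, 0]]]'
```

```text
clock: 9.25
eef_pos: [533.2, 102.4, 24.8]
eef_rot: [3.141, -0.0, 1.413]
wrist_force: [-0.0, 0.1, 0.3]
finger_gap: 79.8
finger_force: 0.0
clock: 9.75
eef_pos: [533.0, 102.3, 24.5]
eef_rot: [3.142, 0.0, 1.413]
wrist_force: [-1.0, -0.7, 1.3]
finger_gap: 43.4
finger_force: 0.0
clock: 10.25
eef_pos: [532.9, 102.4, 24.4]
eef_rot: [-3.141, 0.0, 1.413]
wrist_force: [-0.4, 0.2, 0.8]
finger_gap: 35.6
finger_force: 25.0
```

Converted, -40 mm / 1000 = -0.04, -28 mm / 1000 = -0.028.

```bash
python3 -m creep '[[[0, 0, -0.004], [0, 0, 0]], [[0, 0, -0.01], [0, 0, 0]], [[0, 0, -0.018], [0, 0, 0]], [[0, 0, -0.028], [0, 0, 0]], [[0, 0, -0.04], [0, 0, 0]]]'; python3 -m creep '[[[0, 0, -0.02], [0, 0, 0]], [[0, 0, -0.04], [0, 0, 0]], [[0, 0, -0.055], [0, 0, 0]], [[0, 0, -0.055], [0, 0, 0]], [[0, 0, -0.055], [0, 0, 0]]]'; python3 d.py 490.2 -256.5 120 1.413
```

```text
clock: 10.75
eef_pos: [532.9, 102.3, 65.4]
eef_rot: [-3.142, 0.0, 1.413]
wrist_force: [-0.7, 0.6, -3.2]
finger_gap: 36.2
finger_force: 25.0
clock: 11.25
eef_pos: [532.9, 102.3, 119.5]
eef_rot: [3.141, -0.0, 1.413]
wrist_force: [-0.5, 0.5, -3.5]
finger_gap: 35.6
finger_force: 25.0
d [-361.1   14.3   -0.5] rv [ 0. -0. -0.] at [532.9 102.3 119.5] [ 3.141 -0.     1.413]
```

Converted, -180 mm / 1000 = -0.18, -145 mm / 1000 = -0.145.

```bash
python3 -m creep '[[[-0.025, 0.001, 0], [0, 0, 0]], [[-0.065, 0.0025, 0], [0, 0, 0]], [[-0.105, 0.004, 0], [0, 0, 0]], [[-0.145, 0.006, 0], [0, 0, 0]], [[-0.18, 0.007, 0], [0, 0, 0]]]' >/dev/null; python3 -m creep '[[[-0.04, 0.0015, 0], [0, 0, 0]], [[-0.08, 0.003, 0], [0, 0, 0]], [[-0.12, 0.005, 0], [0, 0, 0]], [[-0.15, 0.006, 0], [0, 0, 0]], [[-0.165, 0.007, 0], [0, 0, 0]]]' ;python3 -m creep '[[[0, 0, 0], [0, 0, 0]], [[0, 0, 0], [0, 0, 0]], [[0, 0, 0], [0, 0, 0]]]'; python3 d.py 490.2 -256.5 33 1.413
python3 - <<'E'
from h import *
s=manip.read_state();im,d=manip.camera("wrist");cv2.imwrite("pics/w4.png",im[:,:,::-1]);p=pose("wrist",s)
m=cv2.inRange(cv2.cvtColor(im,cv2.COLOR_RGB2HSV),(0,0,165),(179,60,255));k=max(cv2.findContours(m,0,2)[0],key=cv2.contourArea)
q=cv2.approxPolyDP(k,8,True).reshape(-1,2)
for u in q:
    z=d[min(399,u[1]),min(639,u[0])];print(u,plane(p,[u],9)[0].round(1))
E
```

```text
clock: 12.25
eef_pos: [491.6, -242.5, 118.4]
eef_rot: [-3.14, -0.0, 1.411]
wrist_force: [0.1, 0.0, -2.9]
finger_gap: 35.9
finger_force: 25.0
clock: 12.55
eef_pos: [492.7, -239.4, 119.2]
eef_rot: [-3.141, -0.0, 1.414]
wrist_force: [-0.4, -0.3, -3.9]
finger_gap: 35.7
finger_force: 25.0
d [-17.3   0.3  86.2] rv [-0.    -0.     0.001] at [ 492.7 -239.4  119.2] [-3.141 -0.     1.414]
[362 123] [ 534.8 -181.2    9. ]
[220 205] [ 403.7 -231.     9. ]
[254 251] [ 424.5 -277.3    9. ]
[226 257] [ 398.3 -279.1    9. ]
[242 260] [ 412.  -284.1    9. ]
[245 284] [ 409.7 -307.8    9. ]
[266 287] [ 428.3 -313.7    9. ]
[285 226] [ 456.3 -258.5    9. ]
[295 228] [ 464.7 -261.7    9. ]
[286 240] [ 454.8 -271.5    9. ]
[353 226] [ 515.4 -267.8    9. ]
[287 227] [ 457.8 -259.7    9. ]
[293 205] [ 466.6 -240.9    9. ]
[350 205] [ 515.4 -248.5    9. ]
[357 225] [ 519.  -267.5    9. ]
[384 241] [ 540.9 -286.     9. ]
[419 222] [ 573.4 -273.3    9. ]
```

View pics/w4.png

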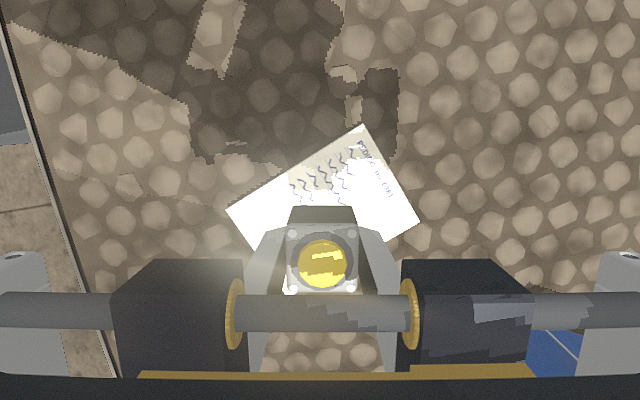

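The wrist view shows the held switch, cap down, at (322,263). The pad corners at (362,123), (225,207) and (419,222) agree with the earlier pad estimate. I'll shift to the centre and descend.

Converted, 84 mm / 1000 = 0.084, 75 mm / 1000 = 0.075.

```bash
python3 -m creep '[[[-0.008, 0, 0.015], [0, 0, 0]], [[-0.017, 0, 0.04], [0, 0, 0]], [[-0.017, 0, 0.06], [0, 0, 0]], [[-0.017, 0, 0.075], [0, 0, 0]], [[-0.017, 0, 0.084], [0, 0, 0]]]' ;python3 -m creep '[[[0, 0, 0.0006], [0, 0, 0]], [[0, 0, 0.0012], [0, 0, 0]], [[0, 0, 0.002], [0, 0, 0]], [[0, 0, 0.003], [0, 0, 0]], [[0, 0, 0.004], [0, 0, 0]]]'
```

```text
clock: 13.1
eef_pos: [489.1, -257.0, 33.2]
eef_rot: [-3.139, -0.001, 1.413]
wrist_force: [0.4, -0.3, -2.9]
finger_gap: 36.2
finger_force: 25.0
clock: 13.6
eef_pos: [490.0, -257.5, 31.8]
eef_rot: [3.141, 0.0, 1.413]
wrist_force: [0.8, -0.9, -3.0]
finger_gap: 35.9
finger_force: 25.0
```

Converted, 1 mm / 1000 = 0.001, 0.5 mm / 1000 = 0.0005.

```bash
python3 -m creep '[[[0, 0, 0.0005], [0, 0, 0]], [[0, 0, 0.001], [0, 0, 0]], [[0, 0, 0.001], [0, 0, 0]]]'
```

```text
clock: 13.9
eef_pos: [489.8, -257.3, 30.4]
eef_rot: [-3.141, -0.0, 1.413]
wrist_force: [-0.3, -0.2, -3.7]
finger_gap: 35.7
finger_force: 25.0
```

Converted, 1.5 mm / 1000 = 0.0015, 1 mm / 1000 = 0.001.

```bash
python3 -m creep '[[[0, 0, 0.0005], [0, 0, 0]], [[0, 0, 0.001], [0, 0, 0]], [[0, 0, 0.0015], [0, 0, 0]], [[0, 0, 0.0015], [0, 0, 0]], [[0, 0, 0.0015], [0, 0, 0]]]'|grep -E "pos|wrist";python3 -m creep '[[[0, 0, 0.0004], [0, 0, 0]], [[0, 0, 0.0008], [0, 0, 0]], [[0, 0, 0.0008], [0, 0, 0]]]'|grep -E "pos|wrist"
```

```text
eef_pos: [489.9, -257.4, 29.0]
wrist_force: [0.2, -0.2, -3.1]
eef_pos: [489.8, -257.4, 28.1]
wrist_force: [0.8, 0.6, -3.2]
```

Converted, 0.5 mm / 1000 = 0.0005, 0.3 mm / 1000 = 0.0003.

```bash
python3 -m creep '[[[0, 0, 0.0003], [0, 0, 0]], [[0, 0, 0.0005], [0, 0, 0]], [[0, 0, 0.0005], [0, 0, 0]]]'|grep -E "pos|wrist"
```

```text
eef_pos: [489.8, -257.3, 27.6]
wrist_force: [-0.4, 0.1, -2.4]
```

Converted, 0.5 mm / 1000 = 0.0005, 0.3 mm / 1000 = 0.0003.

```bash
python3 -m creep '[[[0, 0, 0.0003], [0, 0, 0]], [[0, 0, 0.0005], [0, 0, 0]], [[0, 0, 0.0005], [0, 0, 0]]]'|grep -E "pos|wrist"
```

```text
eef_pos: [489.8, -257.4, 27.5]
wrist_force: [-3.0, 1.9, 3.8]
```

Converted, 0.5 mm / 1000 = 0.0005, 0.3 mm / 1000 = 0.0003.

```bash
python3 -m creep '[[[0, 0, 0.0003], [0, 0, 0]], [[0, 0, 0.0005], [0, 0, 0]], [[0, 0, 0.0005], [0, 0, 0]]]'|grep -E "pos|wrist"
```

```text
eef_pos: [489.9, -257.4, 27.4]
wrist_force: [-5.0, 2.5, 11.1]
```

Contact with the pad. Release and rise.

Converted, -0.7 mm / 1000 = -0.0007.

```bash
python3 -m creep '[[[0, 0, -0.0007], [0, 0, 0]], [[0, 0, -0.0007], [0, 0, 0]], [[0, 0, -0.0007], [0, 0, 0]]]' 80 |grep -E "gap|wrist|force"; python3 -m creep '[[[0, 0, 0], [0, 0, 0]], [[0, 0, 0], [0, 0, 0]], [[0, 0, 0], [0, 0, 0]], [[0, 0, 0], [0, 0, 0]], [[0, 0, 0], [0, 0, 0]]]'|grep -E "gap|force"; python3 -m creep '[[[0, 0, -0.01], [0, 0, 0]], [[0, 0, -0.03], [0, 0, 0]], [[0, 0, -0.06], [0, 0, 0]], [[0, 0, -0.1], [0, 0, 0]], [[0, 0, -0.14], [0, 0, 0]]]'; python3 -m creep '[[[0.04, 0, 0], [0, 0, 0]], [[0.08, 0, 0], [0, 0, 0]], [[0.1, 0, 0], [0, 0, 0]], [[0.1, 0, 0], [0, 0, 0]], [[0.1, 0, 0], [0, 0, 0]]]'
python3 - <<'E'
from h import *
s=manip.read_state();im,d=manip.camera("wrist")
t,_=manip.camera("scene");tp,_=manip.camera("top")
cv2.imwrite("pics/w5.png",np.vstack([cv2.resize(im,(480,300)),cv2.resize(t[140:390,200:520],(480,300))])[:,:,::-1])
b=[c for c,q in blobs(tp,(20,90,90),(38,255,255),25)[1]];b2=[c for c,q in blobs(t,(20,90,90),(38,255,255),25)[1]]
print(np.round(b,1).tolist(),np.round(b2,1).tolist())
E
```

```text
wrist_force: [-0.2, 0.6, 0.5]
finger_gap: 56.1
finger_force: 0.0
wrist_force: [0.3, -0.2, 0.5]
finger_gap: 80.1
finger_force: 0.0
clock: 16.9
eef_pos: [489.6, -257.2, 169.5]
eef_rot: [-3.142, 0.0, 1.413]
wrist_force: [-0.4, 0.1, 0.6]
finger_gap: 80.1
finger_force: 0.0
clock: 17.4
eef_pos: [505.6, -158.8, 167.9]
eef_rot: [3.141, 0.0, 1.414]
wrist_force: [-0.0, 0.3, 0.0]
finger_gap: 79.4
finger_force: 0.0
[[231.5, 113.6], [222.6, 151.8], [191.3, 171.8], [429.0, 187.0], [230.2, 199.1], [466.0, 199.2], [425.9, 199.2], [259.1, 204.3], [440.0, 236.2], [467.2, 245.3], [215.8, 248.0], [133.9, 269.3], [433.2, 265.9], [455.0, 270.2], [402.7, 311.7], [31.6, 294.9], [442.0, 317.8], [451.4, 318.9], [457.2, 335.5], [473.4, 333.6], [401.7, 339.5], [474.4, 354.3], [454.0, 361.5]] [[309.7, 156.5], [92.5, 161.1], [252.6, 157.0], [282.3, 159.0], [153.2, 174.1], [256.6, 174.9], [270.8, 185.7], [213.3, 190.1], [406.2, 284.3]]
```

View pics/w5.png

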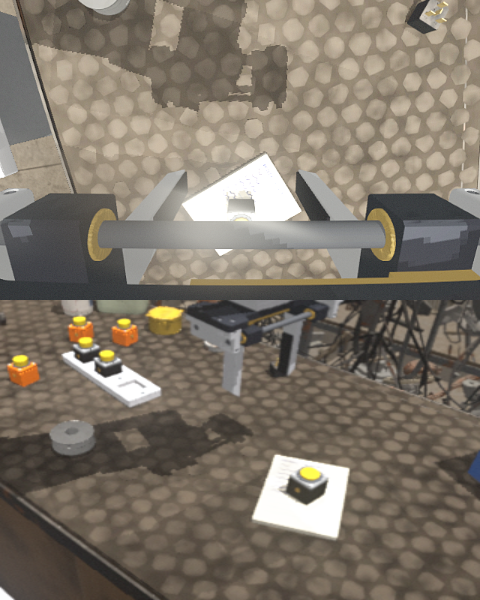

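The scene crop shows the switch upright near the middle of the pad, at (308,483), with its cap down. The other two still stand in the rack at (87,350) and (108,362), caps within 0.3 px of their starting positions. The robot is clear of everything.

```bash
python3 -c "
from cell import manip
print(manip.sign_off())"
```

```text
the job is handed in; nothing more can be done
None
```

The first switch I pressed, the one at the low-y end of the rack, broke over at about 8 N and latched; it now stands upright near the middle of the order pad, the other two are still in their pockets, and the job is handed in (no verdict came back).

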